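Clip the wide fused-glass panel into the storage rack

ROBOT

A 6-joint arm with a two-finger parallel gripper is mounted at the origin on the work surface. World frame = base frame: x ahead of the robot, y to its left, z up, the work surface at z = 0. Lengths are in m, angles in rad, forces in N, time in s.
With the tool pointing down it reaches from about 0.2 to 0.875 m from the base axis. Payload 3.4 kg.
Tool frame: the origin (TCP) lies midway between the tips of the shut fingers; the grasp point (between the pads) lies pinch_z behind it (pinch_z is the distance from the TCP to the grasp point, in m); z points along the fingers, y is the direction in which the jaws open and shut (so a half turn about z gives the same grasp; the last joint's range is limited). The gripper opens to 94 mm and grips with 3 to 60 N. Pads are 16 mm wide; open, the fingers measure 119 mm over their backs; the gripper's body (75 mm by 177 mm) begins 78 mm behind the grasp point.
Start: joints at [-1.247, 0.276, 1.505, -0, 1.361, -0.121], TCP at [0.247, -0.519, 0.205] pointing down, gripper open.
Joint ranges: [-2.89, 2.89], [-0.75, 2.08], [0.22, 2.7], [-1.18, 4.32], [0.11, 2.71], [-2.7, 2.7]. Speed limits (rad/s): [2.57, 2.57, 3.14, 3.14, 3.14, 3.14].

INTERFACE

Orientations are given as a 3x3 rotation matrix whose columns are the frame's x, y, z axes.
In Python, from plant import read_state, grab_frame, job_done, pinch_z gives the robot as it stands.
- The arm moves only by the shell command python3 -m handwheel 'ROWS' [OPENING] [FORCE]. ROWS is JSON, a list of rows, each a list of 6 numbers: the shift along the tool's x, y, z in mm, then the turn, a rotation vector about the tool's x, y, z in rad. In form: [[tx, ty, tz, wx, wy, wz], ...]. A call has 1 to 12 rows; each row shifts and turns the commanded pose from where the row before left it, along the tool's axes as they then stand; what a row does not reach is not made up. A row lasts 1/12 s, in which the tool goes at most 41.7 mm and 7.16 degrees, less where a joint would pass 70% of its speed; a pose out of reach is approached as far as the arm can. A call is refused whole if a number of a shift passes 41.7 or a number of a turn 0.125, either way. A call with a gripper value outside its range is refused whole. OPENING is the closure in counts, from 0 (fully open) to 255 (shut), set as the call begins (- or left out, the last holds). The fingers move at their own pace and stop on an object; FORCE is the grip in N (left out, the last holds). Time passes only in rows, so rows that do not move let the fingers close. It gives the time, the measured TCP pose, the force and the opening at its end, in the units of the state.
- read_state(): the state, without advancing time (a new reading comes with each control period).
- grab_frame(name): name is "scene" or "top" or "wrist"; returns a dict with "image" (384x512x3 uint8, blue, green, red), "fx", "fy", "cx", "cy" (pixels), "xyz" and "rotation" of the camera in the world; the wrist camera has in their place "T_tool_cam" (4x4, takes a point from camera to tool coordinates, whose origin is the TCP and whose axes are the flange's). Camera axes: x right, y down, z forward; pixel columns grow to the right and rows downward; lengths in m; the calibration is good to about 2 mm. The wrist camera is an equidistant fisheye: a pixel r from the principal point sees the ray r / f radians off the axis. A picture is of the moment at which its call begins: read the wrist's pose just before it. There is no depth.
- job_done(): hands the job in, once; it reports no verdict.
The state is a dict: "time_s": time; "qpos": joint angles; "joint_velocities": joint speeds; "tau": joint torques, N m; "tcp_pos": TCP position; "tool_rot": TCP orientation; "contact_force": force on the tool from outside, world axes, zero at the start; "moment": the same for the moment, N m; "opening": finger opening in m.
Only numpy, scipy, OpenCV 4.12 (cv2) and the standard library are available. Lean on these libraries where they do the work, as an engineer would, in place of code of your own. Each camera call takes 0.05 s, during which the arm holds its last target. There are 200 camera calls.

TASK

Two finished fused-glass panels stand in grooved wooden blocks on the studio bench. Lift out the wider one, hold it over the empty slot of the clip rack and push it straight down between the spring clips until it is fully home on the slot floor, keeping hold of it until it is down, then let go. Leave the narrower panel standing where it is.

Things in the scene. Friction and masses are not known exactly. Their poses are not given: they have to be found in the camera images.
- wide_mid (a point): Centre of the wider loose glass panel: 130 mm wide (its y axis) x 9 mm thick (x) x 130 mm tall (z up), about 0.35 kg, pale blue-green with shards on both faces. It starts upright in the 12 mm wide groove of one of two fixed wooden blocks (160 x 70 mm, 47 mm high, groove floor 12 mm above the bench); its upper 95 mm stand free to be pinched from above across the thickness.
- narrow_mid (a point): Centre of the narrower loose panel, a bystander to leave alone: 85 mm wide (y) x 9 mm thick (x) x 130 mm tall, same glass, upright in the other wooden block, 160 to 270 mm from the wider panel.
- slot (a point): Centre of the empty slot's floor; y along the slot, x across, z up. Seated, a panel's lower edge is on this floor (centre 65 mm up), width along y. Clips at y = -35 and 35 mm, 53 mm high: a flared mouth 37 mm wide leads to sprung jaws 5 mm apart, 10 to 30 mm up; each side yields 16 mm, 300 N/m from 5.4 N. Clip friction holds a panel up: push with up to 25 N. End posts 33 mm high, 156 mm apart.
- rack: Clip rack fixed to the bench: pale wooden base 210 (x) x 190 (y) x 12 mm; origin at the centre of its underside, z up. Two parallel slots along y with steel spring clips: the one at x = +50 mm (far from the robot) is empty; the one at x = -50 mm is already filled by a fixed 130 x 130 mm panel whose top is 142 mm above the bench.
Not all that is in view belongs to the job. What is shaped like the part that bears wide_mid but orange or purple is not meant.

How it is judged:
On the way, in this order (a step that is already met when the one before it is completed fails the run):
1. the wider panel is lifted clear of its block (height (world z) of wide_mid above 0.125 m), for 0.1 s.
2. the wider panel is down on the floor of the empty slot with the gripper still on it (contact force between the fingers and wide_panel above 0.5 N and z of wide_mid in the frame of slot below 0.072 m and horizontal distance between wide_mid and slot below 0.025 m), for 0.1 s.
At the end, for the whole second after the job is handed in: The wider panel stands released and at rest in the empty slot: lower edge within 6 mm of the slot floor, centre within 10 mm across and 18 mm along the slot, in line with the slot and upright within 10 degrees; the narrower panel is within 30 mm of where it stood (z of wide_mid in the frame of slot below 0.071 m and x of wide_mid in the frame of slot between -0.01 and 0.01 m and y of wide_mid in the frame of slot between -0.018 and 0.018 m and angle between the y axis of wide_mid and the y axis of slot, either way round below 0.18 rad and angle between wide_mid's own z axis and vertical below 0.18 rad and linear speed of wide_panel below 0.02 m/s and distance of narrow_mid from where it was at the start of the episode below 0.03 m); the robot touches nothing.
It fails at once if the narrower panel is moved more than 30 mm (distance of narrow_mid from where it was at the start of the episode above 0.03 m).
It also fails if it takes over 45 s, if anything falls off the work surface, if the arm or the gripper's body presses on something with over 40 N, if the wrist force passes 120 N, or if a joint passes its speed limit or range.

## Working session

There is one attempt and no reset: what is moved stays moved. The work goes in short steps, Python scripts to look and compute and a shell command to move; the robot and the scene stay as the last step left them, time stands still between calls to the robot, and variables do not carry over. Pictures are saved under pics/ and viewed, about 8 in all and at most 12, crops included, and the job is handed in when it is done.

```bash
mkdir -p pics
cat > h.py <<'E'
import numpy as np, cv2
from plant import read_state, grab_frame, job_done, pinch_z
def ray(c,px,st=None):
    u,v=px; x=(u-c['cx'])/c['fx']; y=(v-c['cy'])/c['fy']
    if 'T_tool_cam' in c:
        r=np.hypot(x,y); s=np.sin(r)/max(r,1e-9); d=np.array([x*s,y*s,np.cos(r)])
        T=np.array(c['T_tool_cam']); R=np.array(st['tool_rot'])
        return R@T[:3,3]+st['tcp_pos'], R@T[:3,:3]@d
    R=np.array(c['rotation']); d=R@np.array([x,y,1]); return np.array(c['xyz']),d
def onz(c,px,z,st=None):
    o,d=ray(c,px,st); return o+d*(z-o[2])/d[2]
def proj(c,p):
    q=np.array(c['rotation']).T@(np.array(p)-c['xyz']); return q[:2]/q[2]*[c['fx'],c['fy']]+[c['cx'],c['cy']]
E
python3 - <<'E'
from h import *
import pickle
s=read_state(); print(s, pinch_z)
for n in ("scene","top"):
    f=grab_frame(n); pickle.dump(f,open(n+'.pkl','wb')); print(n,f['xyz'],f['rotation'],f['fx'],f['cx'],f['cy'])
    cv2.imwrite(f'pics/{n}.png',cv2.resize(f['image'],(800,600),interpolation=cv2.INTER_CUBIC))
E
```

```text
{'time_s': 0.0, 'qpos': array([-1.24698314e+00,  2.76561209e-01,  1.50609864e+00, -1.72384163e-05,
        1.36069319e+00, -1.21018444e-01]), 'joint_velocities': array([-0.00172339,  0.00294192,  0.00027013, -0.0006736 ,  0.00071481,
        0.0001524 ]), 'tau': array([ 1.00465862e-03, -4.04582334e+01, -2.37231392e+01,  7.04544852e-02,
        3.45618452e-02, -1.33082440e-04]), 'tcp_pos': array([ 0.24722668, -0.51851983,  0.20463776]), 'tool_rot': array([[ 9.02681631e-01,  4.30308658e-01, -5.76110821e-04],
       [ 4.30308999e-01, -9.02680120e-01,  1.66353634e-03],
       [ 1.95790305e-04, -1.74954937e-03, -9.99998450e-01]]), 'contact_force': array([1.0924729 , 0.85989225, 0.11921653]), 'moment': array([ 0.0156292 , -0.00235095,  0.05392533]), 'opening': 0.09383108490307704} 0.0188
scene [1.27656989 0.34585544 0.84630371] [[-0.28160945  0.66169465 -0.69487863]
 [ 0.95934245  0.17987732 -0.21749992]
 [-0.01892563 -0.7278766  -0.68544692]] 383.2972212172844 253.42526744786227 193.9012341416212
top [0.39959605 0.08345468 0.96918239] [[-0.00484023 -0.98956243  0.14402349]
 [-0.99961749  0.00870976  0.02624905]
 [-0.02722949 -0.14384135 -0.98922607]] 378.095355648535 256.1083006441108 192.12369532511724
```

View pics/top.png

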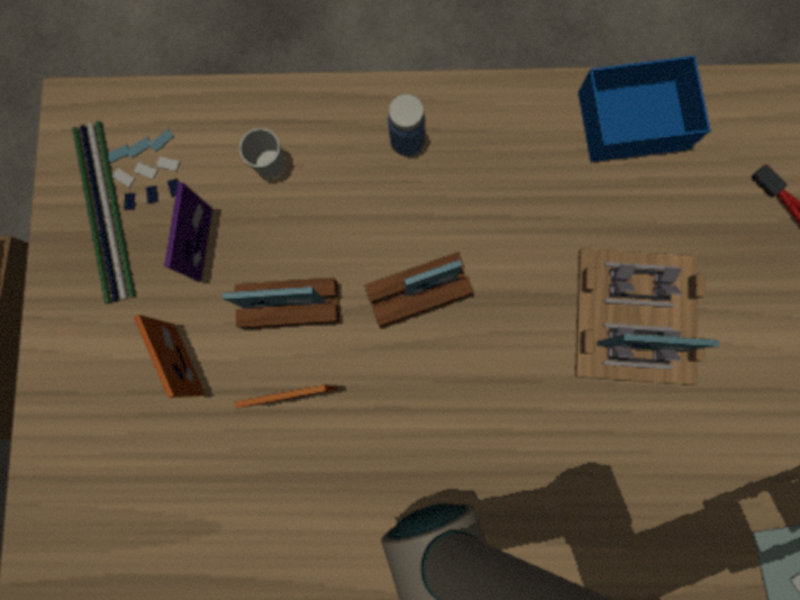

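View pics/scene.png

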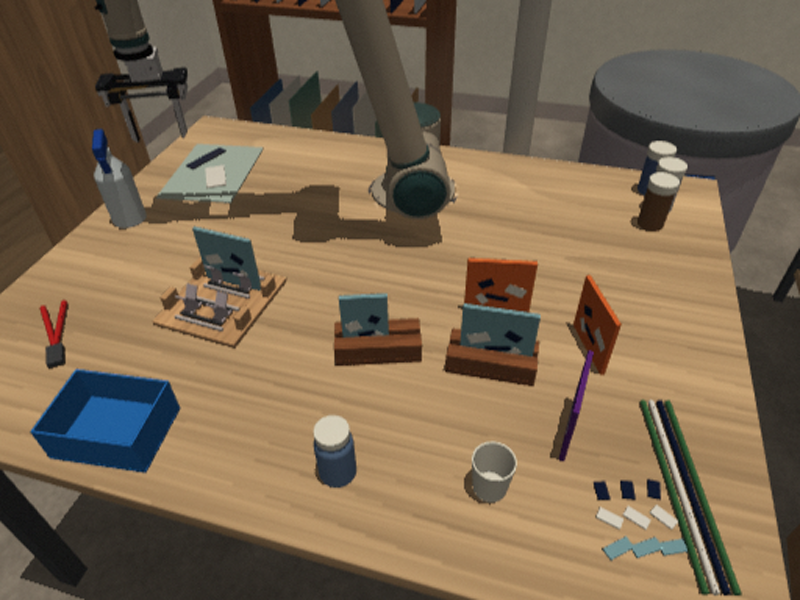

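Top view (800x600 pixels): blue-green panels stand in wooden blocks at (272,297), which looks wide, and (433,277), which looks narrow. Another is fixed in the rack at (660,342). The empty slot is at (643,283). Orange panels at (170,355) and (290,396) and the purple one at (190,232) are distractors. Next I'll view one enlarged crop to confirm which panel to take.

Run:
```python
from h import *
import pickle
f=pickle.load(open('top.pkl','rb')); im=f['image']
a=cv2.resize(im[155:215,135:310],(800,274),interpolation=cv2.INTER_CUBIC)
b=cv2.resize(im[150:255,360:470],(335,320),interpolation=cv2.INTER_CUBIC)
g=pickle.load(open('scene.pkl','rb'))['image']
c=cv2.resize(g[180:250,205:355],(460,215),interpolation=cv2.INTER_CUBIC)
o=np.zeros((600,800,3),np.uint8); o[:274]=a;o[278:598,:335]=b;o[278:493,340:]=c
o=np.clip(o*1.6,0,255).astype(np.uint8)
cv2.imwrite('pics/crop1.png',o)
h=cv2.cvtColor(im,cv2.COLOR_BGR2HSV)
m=cv2.inRange(h,(80,50,50),(105,150,255))
n,l,s,cc=cv2.connectedComponentsWithStats(m)
for i in range(1,n):
    if s[i,4]>60:
        p=np.argwhere(l==i)[:,::-1].astype(np.int32); r=cv2.minAreaRect(p); print(s[i],r)
        bx=cv2.boxPoints(r); print([onz(f,q,.142).round(3).tolist() for q in bx])
def P(n,q,z): print(n,onz(f,np.array(q)*.64,z).round(4))
for q in [(236,283),(336,279),(338,322),(236,327)]: P('wblock',q,.047)
for q in [(366,288),(459,254),(472,292),(380,326)]: P('nblock',q,.047)
for q in [(581,249),(696,252),(695,383),(577,379)]: P('rack',q,.012)
```

```text
[ 69  84  41  20 218] ((89.15838623046875, 94.44343566894531), (8.341142654418945, 43.051055908203125), 70.34617614746094)
[[0.746, 0.544, 0.142], [0.78, 0.45, 0.142], [0.76, 0.442, 0.142], [0.727, 0.536, 0.142]]
[260 167  34  16 125] ((276.59234619140625, 174.76153564453125), (3.7164909839630127, 36.11097717285156), 70.55996704101562)
[[0.549, 0.099, 0.142], [0.576, 0.023, 0.142], [0.568, 0.02, 0.142], [0.541, 0.096, 0.142]]
[143 185  57   7 199] ((171.02537536621094, 187.85533142089844), (3.989834785461426, 56.213924407958984), 85.91438293457031)
[[0.532, 0.358, 0.142], [0.54, 0.233, 0.142], [0.531, 0.232, 0.142], [0.523, 0.357, 0.142]]
[399 214  60   8 228] ((428.47412109375, 217.40158081054688), (59.263885498046875, 4.217039108276367), 3.6913859844207764)
[[0.462, -0.204, 0.142], [0.471, -0.205, 0.142], [0.461, -0.331, 0.142], [0.452, -0.329, 0.142]]
wblock [0.5639 0.37   0.047 ]
wblock [0.5688 0.2099 0.047 ]
wblock [0.5   0.206 0.047]
wblock [0.4934 0.3675 0.047 ]
nblock [0.5539 0.162  0.047 ]
nblock [0.6073 0.0139 0.047 ]
nblock [ 0.5459 -0.0054  0.047 ]
nblock [0.4932 0.1398 0.047 ]
rack [ 0.6214 -0.1891  0.012 ]
rack [ 0.6143 -0.3753  0.012 ]
rack [ 0.4023 -0.3576  0.012 ]
rack [ 0.4095 -0.1725  0.012 ]
```

View pics/crop1.png

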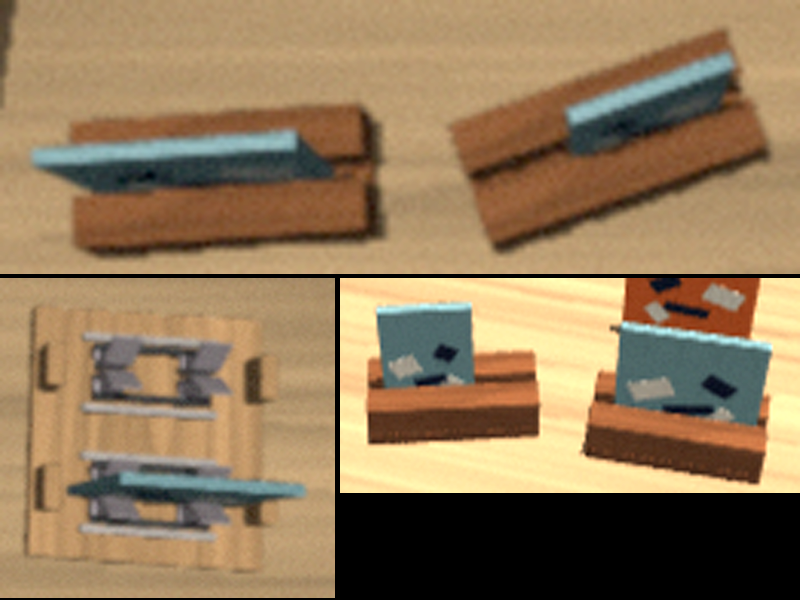

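Confirmed. The left panel measures about 0.127 m along its top edge at z=0.142 and the right one about 0.08 m, so the wide panel is the left one, blue-green in the block near (0.53, 0.295) with yaw about +0.05. The rack centre is (0.512, -0.274), and its fixed panel falls where that predicts. The slot is near (0.562, -0.276). Now moving above the wide panel.

```bash
python3 -m handwheel '[[25.3,-25.5,-1,0,0,0],[25.3,-25.5,-1,0,0,0],[25.3,-25.5,-1,0,0,0],[25.3,-25.5,-1,0,0,0],[25.3,-25.5,-1,0,0,0],[25.3,-25.5,-1,0,0,0],[25.3,-25.5,-1,0,0,0],[25.3,-25.5,-1,0,0,0],[25.3,-25.5,-1,0,0,0],[25.3,-25.5,-1,0,0,0],[25.3,-25.5,-1,0,0,0],[25.3,-25.5,-1,0,0,0]]' 0
python3 -m handwheel '[[25.3,-25.5,-1,0,0,0],[25.3,-25.5,-1,0,0,0],[25.3,-25.5,-1,0,0,0],[25.3,-25.5,-1,0,0,0],[25.3,-25.5,-1,0,0,0],[25.3,-25.5,-1,0,0,0],[25.3,-25.5,-1,0,0,0],[25.3,-25.5,-1,0,0,0],[25.3,-25.5,-1,0,0,0],[25.3,-25.5,-1,0,0,0],[25.3,-25.5,-1,0,0,0],[25.3,-25.5,-1,0,0,0]]'
python3 -m handwheel '[[0,0,0,0,0,-0.117],[0,0,0,0,0,-0.117],[0,0,0,0,0,-0.117],[0,0,0,0,0,-0.117],[0,0,0,0,0,-0.117],[0,0,0,0,0,-0.117],[0,0,0,0,0,-0.117],[0,0,0,0,0,-0.117],[0,0,0,0,0,-0.117],[0,0,0,0,0,-0.117],[0,0,0,0,0,0],[0,0,0,0,0,0]]'
python3 - <<'E'
from h import *
import pickle
s=read_state(); f=grab_frame('wrist'); pickle.dump((s,f),open('w1.pkl','wb'))
print(s['tcp_pos'],s['tool_rot'],s['qpos'],f['T_tool_cam'],f['fx'])
cv2.imwrite('pics/w1.png',np.clip(cv2.resize(f['image'],(800,600),interpolation=cv2.INTER_CUBIC)*1.4,0,255))
E
```

```text
time_s: 1.1
tcp_pos: [0.3897, -0.1104, 0.2174]
tool_rot: [[0.903, 0.43, -0.0], [0.43, -0.903, 0.0], [-0.0, -0.0, -1.0]]
contact_force: [1.0, -0.0, -0.0]
opening: 0.0941
time_s: 2.1
tcp_pos: [0.5322, 0.2964, 0.229]
tool_rot: [[0.903, 0.431, -0.001], [0.431, -0.903, -0.001], [-0.001, 0.0, -1.0]]
contact_force: [0.8, -0.4, -0.5]
opening: 0.0943
time_s: 3.1
tcp_pos: [0.532, 0.2946, 0.229]
tool_rot: [[-0.041, 0.999, -0.001], [0.999, 0.041, -0.0], [-0.0, -0.001, -1.0]]
contact_force: [-0.0, -1.0, -0.6]
opening: 0.094
[0.53197472 0.29455497 0.22901714] [[-4.10370249e-02  9.99157327e-01 -7.73512474e-04]
 [ 9.99157553e-01  4.10367123e-02 -4.15827338e-04]
 [-3.83734523e-04 -7.89925148e-04 -9.99999614e-01]] [ 3.91358813e-01  3.15178599e-01  1.38964807e+00 -9.01328349e-05
  1.43763963e+00  3.50322415e-01] [[-5.48158385e-04 -9.70981953e-01 -2.39152141e-01  6.97675603e-02]
 [ 9.99999839e-01 -5.67909556e-04  1.36801362e-05  2.74940926e-04]
 [-1.49099952e-04 -2.39152095e-01  9.70982108e-01 -1.77810329e-01]
 [ 0.00000000e+00  0.00000000e+00  0.00000000e+00  1.00000000e+00]] 297.3186396354542[ WARN:0@1.491] global loadsave.cpp:1063 imwrite_ Unsupported depth image for selected encoder is fallbacked to CV_8U.
```

View pics/w1.png

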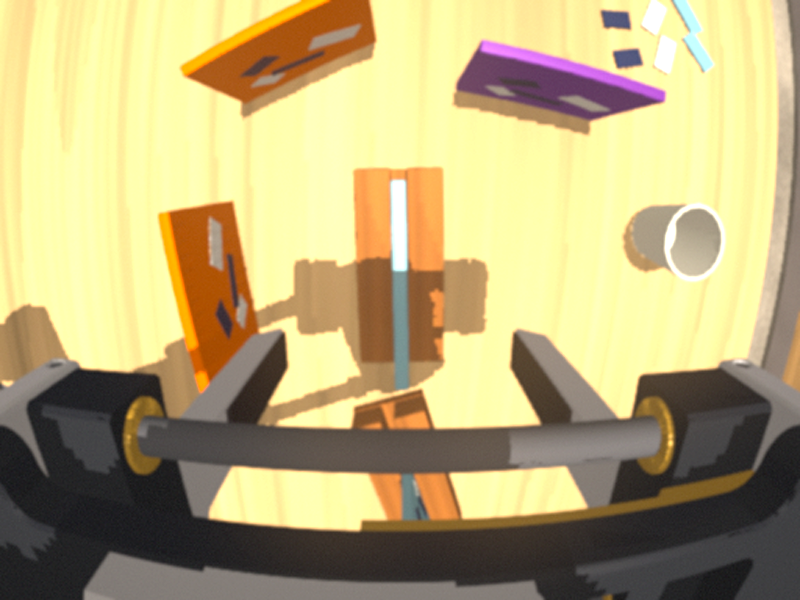

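The wrist view shows the wide panel's top edge running from about (399,180) to (402,388), between the open fingers at (260,370) and (540,370). An orange panel lies clear on the left.

Run:
```python
from h import *
import pickle
s,f=pickle.load(open('w1.pkl','rb'))
R=s['tool_rot']
for q in [(392,181),(407,181),(394,387),(409,387),(391,270),(408,270),(162,212),(200,390)]:
    p=onz(f,np.array(q)*.64,.142,s); print(q,p.round(4),(R.T@(p-s['tcp_pos'])*1000).round(1))
```

```text
(392, 181) [0.5258 0.3631 0.142 ] [68.8 -3.3 87. ]
(407, 181) [0.5342 0.3635 0.142 ] [68.8  5.2 87. ]
(394, 387) [0.5317 0.2372 0.142 ] [-57.2  -2.5  87. ]
(409, 387) [0.5411 0.2376 0.142 ] [-57.2   6.9  87. ]
(391, 270) [0.5272 0.3117 0.142 ] [17.4 -4.  87. ]
(408, 270) [0.537  0.3121 0.142 ] [17.4  5.9 87. ]
(162, 212) [0.383 0.344 0.142] [  55.5 -146.7   87.1]
(200, 390) [0.4011 0.2252 0.142 ] [ -63.9 -133.6   87.1]
```

```bash
python3 -m handwheel '[[5.8,1.6,15,0,0,-0.01],[0,0,25,0,0,0],[0,0,25,0,0,0],[0,0,25,0,0,0],[0,0,25,0,0,0],[0,0,16,0,0,0],[0,0,0,0,0,0],[0,0,0,0,0,0]]'
python3 -m handwheel '[[0,0,0,0,0,0],[0,0,0,0,0,0],[0,0,0,0,0,0],[0,0,0,0,0,0],[0,0,0,0,0,0],[0,0,0,0,0,0],[0,0,0,0,0,0],[0,0,0,0,0,0],[0,0,0,0,0,0],[0,0,0,0,0,0]]' 255 50
```

```text
time_s: 3.82
tcp_pos: [0.5331, 0.3003, 0.0978]
tool_rot: [[-0.053, 0.999, -0.002], [0.999, 0.053, -0.001], [-0.001, -0.002, -1.0]]
contact_force: [1.0, -0.6, 0.5]
opening: 0.0941
time_s: 4.65
tcp_pos: [0.5335, 0.3004, 0.0984]
tool_rot: [[-0.054, 0.999, -0.0], [0.999, 0.054, -0.0], [-0.0, -0.0, -1.0]]
contact_force: [-0.2, -0.1, -0.6]
opening: 0.0307
```

```bash
python3 -m handwheel '[[0,0,0,0,0,0],[0,0,0,0,0,0],[0,0,0,0,0,0],[0,0,0,0,0,0],[0,0,0,0,0,0],[0,0,0,0,0,0],[0,0,0,0,0,0],[0,0,0,0,0,0]]'
```

```text
time_s: 5.32
tcp_pos: [0.5335, 0.3005, 0.0984]
tool_rot: [[-0.054, 0.999, -0.0], [0.999, 0.054, -0.0], [-0.0, -0.0, -1.0]]
contact_force: [-0.7, -0.1, -0.5]
opening: 0.0087
```

```bash
python3 -m handwheel '[[0,0,-5,0,0,0],[0,0,-10,0,0,0],[0,0,-15,0,0,0],[0,0,-20,0,0,0],[0,0,-20,0,0,0],[0,0,-20,0,0,0],[0,0,-20,0,0,0],[0,0,-20,0,0,0],[0,0,-20,0,0,0],[0,0,-10,0,0,0],[0,0,0,0,0,0],[0,0,0,0,0,0]]'
python3 -m handwheel '[[-10,0,0,0,0,0],[-20,0,0,0,0,0],[-30,0,0,0,0,0],[-30,0,0,0,0,0],[-30,0,0,0,0,0],[-30,0,0,0,0,0],[-30,0,0,0,0,0],[-30,0,0,0,0,0],[-30,0,0,0,0,0],[-30,0,0,0,0,0],[-30,0,0,0,0,0],[-30,0,0,0,0,0]]'
python3 -m handwheel '[[-30,0,0,0,0,0],[-30,0,0,0,0,0],[-30,0,0,0,0,0],[-30,0,0,0,0,0],[-30,-2.6,0,0,0,0],[-20,0,0,0,0,0],[-15,0,0,0,0,0],[0,0,0,0,0,0.06],[0,0,0,0,0,0.055],[0,0,0,0,0,0],[0,0,0,0,0,0],[0,0,0,0,0,0]]'
python3 - <<'E'
from h import *
import pickle
s=read_state(); f=grab_frame('wrist'); pickle.dump((s,f),open('w2.pkl','wb'))
print(s['tcp_pos'],s['tool_rot'],s['opening'],s['contact_force'])
cv2.imwrite('pics/w2.png',np.clip(cv2.resize(f['image'],(800,600),interpolation=cv2.INTER_CUBIC)*1.4,0,255).astype(np.uint8))
for n in('top','scene'): pickle.dump(grab_frame(n),open(n+'2.pkl','wb'))
E
```

```text
time_s: 6.32
tcp_pos: [0.5334, 0.3005, 0.2586]
tool_rot: [[-0.054, 0.999, 0.0], [0.999, 0.054, 0.0], [0.0, 0.0, -1.0]]
contact_force: [0.1, 0.1, -3.4]
opening: 0.0087
time_s: 7.32
tcp_pos: [0.5498, -0.031, 0.2568]
tool_rot: [[-0.054, 0.999, -0.004], [0.999, 0.054, 0.0], [0.0, -0.003, -1.0]]
contact_force: [-0.1, -0.4, -3.7]
opening: 0.0088
time_s: 8.32
tcp_pos: [0.5584, -0.2135, 0.258]
tool_rot: [[0.059, 0.998, -0.001], [0.998, -0.059, 0.001], [0.0, -0.001, -1.0]]
contact_force: [-0.7, 0.7, -3.0]
opening: 0.0089
[ 0.55835256 -0.21350226  0.25795386] [[ 5.93740981e-02  9.98235272e-01 -1.02887909e-03]
 [ 9.98235703e-01 -5.93736009e-02  5.07266205e-04]
 [ 4.45282761e-04 -1.05718232e-03 -9.99999342e-01]] 0.008891830920289985 [-0.72484249  0.7218549  -2.95995404]
```

View pics/w2.png

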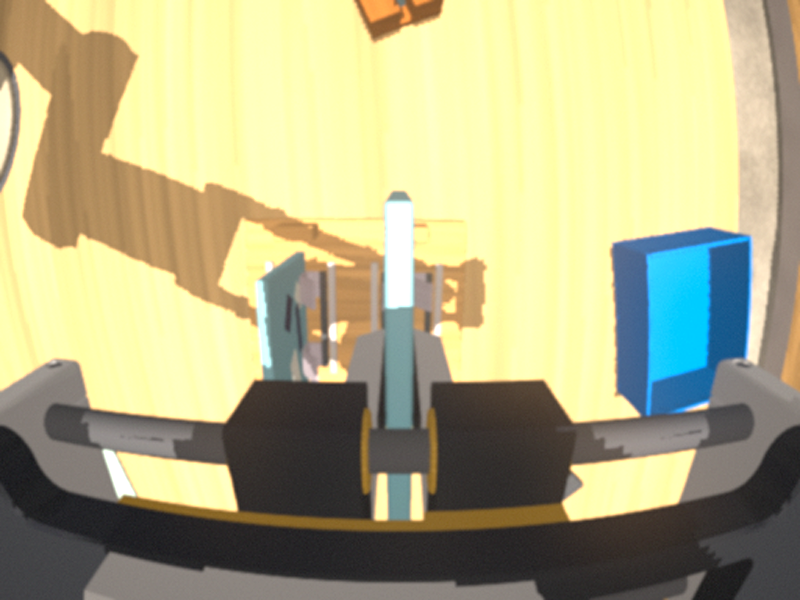

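The wrist view shows the held panel at (400,250) and the empty slot's two light rails at x≈376 and 438. The fixed panel is at (275,330). I stopped about 62 mm short along y. I'll enlarge the rack region to measure the slot.

Run:
```python
from h import *
import pickle
s,f=pickle.load(open('w2.pkl','rb'))
cv2.imwrite('pics/c2.png',cv2.resize(f['image'][120:245,140:310],(800,588),interpolation=cv2.INTER_CUBIC))
```

```text
(no output)
```

View pics/c2.png

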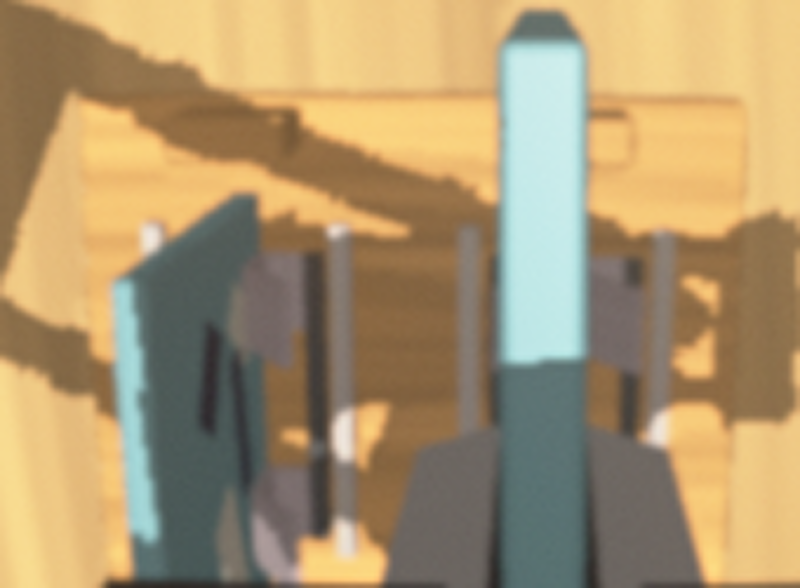

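Run:
```python
from h import *
import pickle
s,f=pickle.load(open('w2.pkl','rb')); R=s['tool_rot']
def W(q,z,n):
    p=onz(f,np.array([140,120])+np.array(q)/4.706,z,s); print(n,p.round(4),'tool',(R.T@(p-s['tcp_pos'])*1000).round(1)); return p
a=W((80,95),.012,'cornL');b=W((743,98),.012,'cornR')
d=b-a; print('w',np.linalg.norm(d),'yaw',np.arctan2(d[1],d[0]))
for z in(.012,.03,.04):
  l=W((468,230),z,'rl');r=W((664,236),z,'rr');print('sep',np.linalg.norm(l-r)); 
  m=W((150,230),z,'l2');n=W((340,230),z,'l2r');print('spacing',np.linalg.norm((l+r-m-n)/2))
  W((470,430),z,'rl low');W((660,440),z,'rr low')
y=np.arctan2(d[1],d[0]); ex=d/np.linalg.norm(d); ey=np.array([-ex[1],ex[0],0])
c=(a+b)/2-ey*.095; print('rack',c,'slot',c+ex*.05)
for q in[(500,45),(585,45),(500,360),(585,360)]: W(q,.258+.044,'panel top')
for q in[(505,40),(578,40),(522,12),(565,12)]: W(q,.172,'panel bottom')
```

```text
cornL [ 0.4159 -0.1688  0.012 ] tool [  36.  -144.6  246.1]
cornR [ 0.6217 -0.1842  0.012 ] tool [ 33.   61.8 245.9]
w 0.20636421433348826 yaw -0.07423619185490815
rl [ 0.5353 -0.2202  0.012 ] tool [ -8.2 -22.3 246. ]
rr [ 0.5956 -0.2257  0.012 ] tool [-10.1  38.2 245.9]
sep 0.060498650843027114
l2 [ 0.4345 -0.2135  0.012 ] tool [  -7.5 -123.4  246.1]
l2r [ 0.4956 -0.2177  0.012 ] tool [ -8.  -62.1 246. ]
spacing 0.10068650059083872
rl low [ 0.5313 -0.2849  0.012 ] tool [-73.  -22.5 245.9]
rr low [ 0.5918 -0.292   0.012 ] tool [-76.5  38.3 245.9]
rl [ 0.5365 -0.217   0.03  ] tool [ -4.9 -21.4 228. ]
rr [ 0.5942 -0.2222  0.03  ] tool [ -6.7  36.5 227.9]
sep 0.057929066214043756
l2 [ 0.4399 -0.2106  0.03  ] tool [  -4.2 -118.1  228.1]
l2r [ 0.4985 -0.2146  0.03  ] tool [ -4.7 -59.5 228. ]
spacing 0.09641000052581003
rl low [ 0.5326 -0.2789  0.03  ] tool [-66.9 -21.6 227.9]
rr low [ 0.5906 -0.2857  0.03  ] tool [-70.3  36.7 227.9]
rl [ 0.5372 -0.2152  0.04  ] tool [ -3.  -20.8 218. ]
rr [ 0.5934 -0.2203  0.04  ] tool [ -4.8  35.7 217.9]
sep 0.05650151919794177
l2 [ 0.443  -0.2089  0.04  ] tool [  -2.4 -115.2  218.1]
l2r [ 0.5001 -0.2128  0.04  ] tool [ -2.9 -58.  218. ]
spacing 0.09403416715634977
rl low [ 0.5334 -0.2756  0.04  ] tool [-63.6 -21.  217.9]
rr low [ 0.5899 -0.2822  0.04  ] tool [-66.8  35.8 217.9]
rack [ 0.51178981 -0.27123686  0.012     ] slot [ 0.5616521  -0.27494526  0.012     ]
panel top [ 0.5585 -0.1503  0.302 ] tool [ 63.1  -3.7 -44. ]
panel top [ 0.5665 -0.1508  0.302 ] tool [ 63.1   4.4 -44. ]
panel top [ 0.5564 -0.1813  0.302 ] tool [ 32.1  -3.9 -44. ]
panel top [ 0.5649 -0.1818  0.302 ] tool [ 32.    4.6 -44. ]
panel bottom [ 0.5552 -0.1556  0.172 ] tool [57.6 -6.5 86. ]
panel bottom [ 0.5688 -0.1564  0.172 ] tool [57.6  7.2 86. ]
panel bottom [ 0.5587 -0.1505  0.172 ] tool [62.9 -3.3 86. ]
panel bottom [ 0.5667 -0.151   0.172 ] tool [62.9  4.7 86. ]
```

```bash
python3 -m handwheel '[[-10,2,0,0,0,0.006],[-20,2,0,0,0,0],[-20,2,0,0,0,0],[-11.5,1,0,0,0,0],[0,0,15,0,0,0],[0,0,20,0,0,0],[0,0,20,0,0,0],[0,0,20,0,0,0],[0,0,5,0,0,0],[0,0,0,0,0,0],[0,0,0,0,0,0],[0,0,0,0,0,0]]'
python3 - <<'E'
from h import *
import pickle
s=read_state(); f=grab_frame('wrist'); pickle.dump((s,f),open('w3.pkl','wb'))
print(s['tcp_pos'],s['tool_rot'])
g=grab_frame('scene'); pickle.dump(g,open('scene3.pkl','wb'))
o=np.zeros((600,800,3),np.uint8)
o[:,:400]=cv2.resize(f['image'][90:240,170:320],(400,400))[0:400] if 0 else cv2.resize(f['image'][90:270,180:300],(400,600),interpolation=cv2.INTER_CUBIC)
o[:,400:]=cv2.resize(g['image'][90:240,90:190],(400,600),interpolation=cv2.INTER_CUBIC)
cv2.imwrite('pics/c3.png',np.clip(o*1.2,0,255).astype(np.uint8))
E
```

```text
time_s: 9.47
tcp_pos: [0.5627, -0.2764, 0.1801]
tool_rot: [[0.067, 0.998, 0.002], [0.998, -0.067, -0.002], [-0.001, 0.003, -1.0]]
contact_force: [-0.2, -0.2, -3.0]
opening: 0.0088
[ 0.56265033 -0.27638555  0.18006653] [[ 0.06695117  0.99775312  0.00249964]
 [ 0.99775523 -0.0669473  -0.00160076]
 [-0.00142982  0.0026012  -0.99999559]]
```

View pics/c3.png

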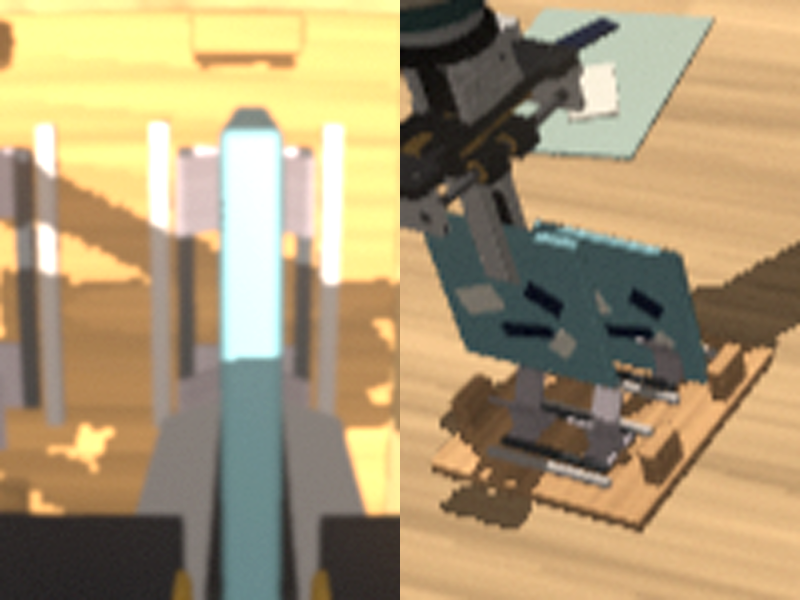

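Alignment is good: in the wrist crop the rails' midpoint is at 245 px, the end post's at 248 and the panel at 249, about 1 mm off. Pushing down.

```bash
python3 -m handwheel '[[1,-0.7,10,0,0,0],[0,0,10,0,0,0],[0,0,10,0,0,0],[0,0,6,0,0,0],[0,0,6,0,0,0],[0,0,6,0,0,0],[0,0,6,0,0,0],[0,0,6,0,0,0],[0,0,0,0,0,0],[0,0,0,0,0,0]]' - 60
python3 -m handwheel '[[0,0,3,0,0,0],[0,0,3,0,0,0],[0,0,3,0,0,0],[0,0,3,0,0,0],[0,0,0,0,0,0],[0,0,0,0,0,0]]'
```

```text
time_s: 10.4
tcp_pos: [0.5612, -0.2751, 0.1185]
tool_rot: [[0.068, 0.998, 0.0], [0.998, -0.068, -0.001], [-0.001, 0.001, -1.0]]
contact_force: [-0.3, -0.4, -1.1]
opening: 0.0089
time_s: 10.9
tcp_pos: [0.5608, -0.2746, 0.1057]
tool_rot: [[0.067, 0.998, -0.001], [0.998, -0.067, 0.0], [0.0, -0.001, -1.0]]
contact_force: [-0.1, -0.4, -3.7]
opening: 0.0087
```

```bash
python3 -m handwheel '[[0,0,2,0,0,0],[0,0,2,0,0,0],[0,0,2,0,0,0]]'; python3 -m handwheel '[[0,0,2,0,0,0],[0,0,1,0,0,0],[0,0,0,0,0,0]]'
python3 - <<'E'
from h import *
s=read_state(); f=grab_frame('wrist'); g=grab_frame('scene'); print(s['tcp_pos'],s['contact_force'])
o=np.zeros((600,800,3),np.uint8)
o[:,:400]=cv2.resize(f['image'][90:270,180:300],(400,600),interpolation=cv2.INTER_CUBIC)
o[:,400:]=cv2.resize(g['image'][120:240,100:180],(400,600),interpolation=cv2.INTER_CUBIC)
cv2.imwrite('pics/c4.png',np.clip(o*1.2,0,255).astype(np.uint8))
E
```

```text
time_s: 11.15
tcp_pos: [0.5612, -0.2747, 0.1006]
tool_rot: [[0.067, 0.998, 0.001], [0.998, -0.067, -0.0], [-0.0, 0.001, -1.0]]
contact_force: [-0.3, -0.8, 1.8]
opening: 0.0089
time_s: 11.4
tcp_pos: [0.5612, -0.2747, 0.0984]
tool_rot: [[0.067, 0.998, 0.001], [0.998, -0.067, -0.0], [-0.0, 0.001, -1.0]]
contact_force: [-0.8, 1.3, 5.0]
opening: 0.0088
[ 0.56124052 -0.27469418  0.09838893] [-0.76733105  1.29703704  4.99994816]
```

View pics/c4.png

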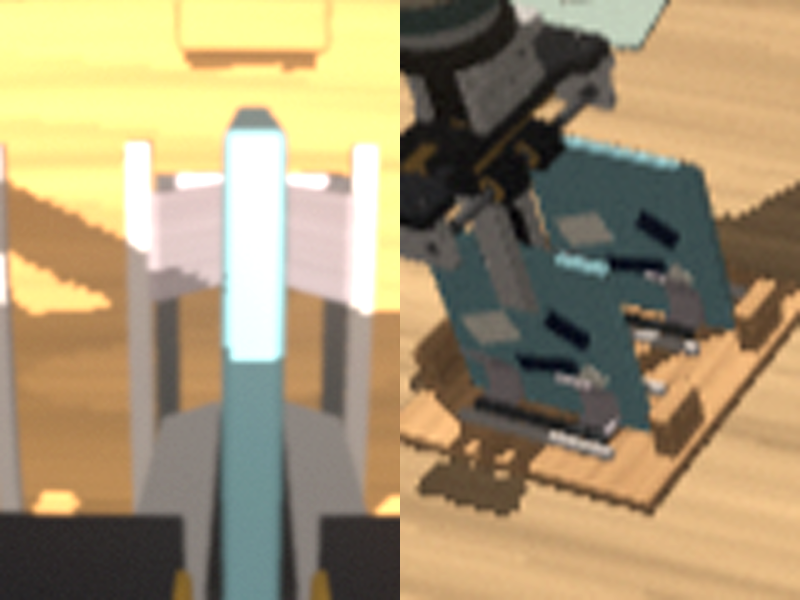

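The panel now stands between the clips, centred on the rails (138 and 365, midpoint 251, against the panel at 254). The scene view shows its lower edge at base level. A little more push should confirm floor contact.

```bash
python3 -m handwheel '[[0,0,1,0,0,0],[0,0,0,0,0,0]]';python3 -m handwheel '[[0,0,1,0,0,0],[0,0,0,0,0,0]]'; python3 -m handwheel '[[0,0,1,0,0,0],[0,0,0,0,0,0],[0,0,0,0,0,0]]'
```

```text
time_s: 11.67
tcp_pos: [0.5613, -0.2747, 0.0984]
tool_rot: [[0.067, 0.998, 0.001], [0.998, -0.067, -0.001], [-0.001, 0.001, -1.0]]
contact_force: [-1.6, 1.2, 9.9]
opening: 0.0087
time_s: 11.83
tcp_pos: [0.5613, -0.2747, 0.0984]
tool_rot: [[0.067, 0.998, 0.002], [0.998, -0.067, -0.001], [-0.001, 0.002, -1.0]]
contact_force: [-3.0, 2.5, 15.0]
opening: 0.0081
time_s: 12.08
tcp_pos: [0.5613, -0.2747, 0.0983]
tool_rot: [[0.067, 0.998, 0.002], [0.998, -0.067, -0.001], [-0.001, 0.002, -1.0]]
contact_force: [-2.8, 2.3, 19.7]
opening: 0.0088
```

It's firmly on the floor: the force rises to 20 N with no movement, and the TCP height matches the height at pickup. Relaxing the push, releasing and retreating.

```bash
python3 -m handwheel '[[0,0,-2,0,0,0],[0,0,-1,0,0,0],[0,0,0,0,0,0]]'
python3 -m handwheel '[[0,0,0,0,0,0],[0,0,0,0,0,0],[0,0,0,0,0,0],[0,0,0,0,0,0],[0,0,0,0,0,0],[0,0,0,0,0,0],[0,0,0,0,0,0],[0,0,0,0,0,0],[0,0,0,0,0,0],[0,0,0,0,0,0],[0,0,0,0,0,0],[0,0,0,0,0,0]]' 0
python3 -m handwheel '[[0,0,-10,0,0,0],[0,0,-15,0,0,0],[0,0,-20,0,0,0],[0,0,-20,0,0,0],[0,0,-20,0,0,0],[0,0,-20,0,0,0],[0,0,-10,0,0,0],[0,0,0,0,0,0],[0,0,0,0,0,0]]'
python3 - <<'E'
from h import *
import pickle
s=read_state(); f=grab_frame('wrist'); g=grab_frame('scene'); g0=pickle.load(open('scene.pkl','rb'))
o=np.zeros((600,800,3),np.uint8)
o[:,:400]=cv2.resize(f['image'][60:270,160:300],(400,600),interpolation=cv2.INTER_CUBIC)
o[:300,400:]=cv2.resize(g['image'][130:235,85:225],(400,300),interpolation=cv2.INTER_CUBIC)
o[300:,400:]=cv2.resize(g['image'][150:255,205:345],(400,300),interpolation=cv2.INTER_CUBIC)
cv2.imwrite('pics/c5.png',np.clip(o*1.2,0,255).astype(np.uint8))
print('narrow patch diff',np.abs(g['image'][180:240,208:275].astype(int)-g0['image'][180:240,208:275]).mean())
pickle.dump((s,f,g),open('w5.pkl','wb'))
E
```

```text
time_s: 12.33
tcp_pos: [0.5613, -0.2747, 0.0983]
tool_rot: [[0.067, 0.998, 0.001], [0.998, -0.067, -0.0], [-0.0, 0.001, -1.0]]
contact_force: [-0.7, 0.8, 8.1]
opening: 0.0087
time_s: 13.33
tcp_pos: [0.5611, -0.2747, 0.0975]
tool_rot: [[0.067, 0.998, 0.0], [0.998, -0.067, -0.0], [-0.0, 0.0, -1.0]]
contact_force: [0.2, 0.1, 0.8]
opening: 0.0852
time_s: 14.08
tcp_pos: [0.5611, -0.2747, 0.2129]
tool_rot: [[0.067, 0.998, 0.001], [0.998, -0.067, -0.001], [-0.001, 0.001, -1.0]]
contact_force: [0.2, -0.2, -0.3]
opening: 0.0942
narrow patch diff 4.566749585406302
```

View pics/c5.png

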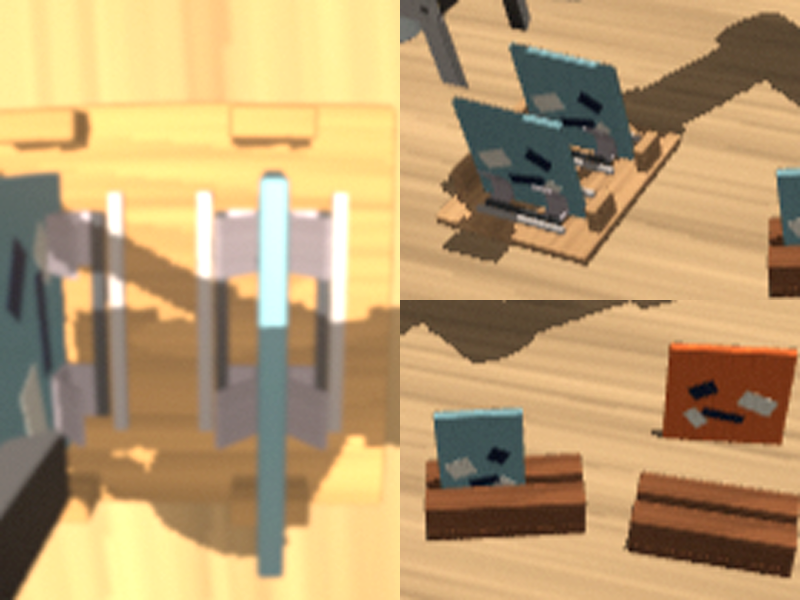

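Run:
```python
from h import *
import pickle
s,f,g=pickle.load(open('w5.pkl','rb'))
k=np.array([140/400,210/600])
a,b=[onz(f,np.array([160,60])+np.array(q)*k,.142,s) for q in [(273,180),(270,576)]]
c=(a+b)/2; d=a-b; yaw=np.arctan2(-d[0],d[1]); e=c-[.5617,-.275,.142]; t=-.067
print(c,np.linalg.norm(d),yaw,'slot xy',e[0]*np.cos(t)+e[1]*np.sin(t),-e[0]*np.sin(t)+e[1]*np.cos(t))
print(job_done())
```

```text
[ 0.56130996 -0.27536377  0.142     ] 0.12701087232697833 -0.07484137627134053 slot xy -0.00036481304719746286 -0.00038907185771185705
the job is handed in; nothing more can be done
None
```

I lifted the wider blue-green panel from its block, carried it over the empty slot and pushed it straight down between the clips. I kept hold of it until it was down, then let go, retreated about 115 mm straight up and handed the job in at about 14 s. `job_done()` reports no verdict, so success is not confirmed beyond the checks below.

- **Seating:** the push force rose to 20 N with no movement, at the same TCP height (0.098 m) as at pickup. This fits the panel's lower edge being on the slot floor.
- **Position:** after release, the wrist camera put the panel's top edge within 0.5 mm of my slot estimate, both across and along. Its yaw was -0.075 rad, against my slot estimate of about -0.067.
- **Narrow panel:** it still stands in its block in the final picture. The before/after image difference around it was small but not zero (about 4.6 grey levels on average). I put that down to shadow and noise, and did not measure its position again.
- **Disagreements:**
  - Rack yaw readings ranged from -0.04 to -0.08 rad across views.
  - The panel width measured 126–127 mm, against the nominal 130 mm.
  - Clip resistance on the way down was lower than I expected.

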